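Lay the flea-drops carton down on the tray's pad

ROBOT

A 7-joint arm with a two-finger parallel gripper is mounted at the origin on the work surface. World frame = base frame: x ahead of the robot, y to its left, z up, the work surface at z = 0. Lengths are in m, angles in rad, forces in N, time in s.
With the tool pointing down it reaches from about 0.425 to 0.8 m from the base axis. Payload 8.3 kg.
Tool frame: the origin (TCP) lies at the very end of the fingers, on their centre line; the grasp point (between the pads) lies 19 mm behind it; z points along the fingers, y is the direction in which the jaws open and shut (so a half turn about z gives the same grasp; the last joint's range is limited). The gripper opens to 85 mm and grips with 20 to 120 N. Pads are 22 mm wide; open, the fingers measure 114 mm over their backs; the gripper's body (76 mm by 85 mm) begins 54 mm behind the grasp point. The pads swing forward as they close: fully open they stand 13 mm farther back than shut.
Start: joints at [-1.227, 0.383, 0.016, 1.37, -0.006, 1.388, -0.046], TCP at [0.247, 0.574, 0.231] pointing down, gripper open.
Joint ranges: [-2.95, 2.95], [-0.25, 2.06], [-1.52, 1.56], [0.18, 2.33], [-1.44, 4.58], [0.02, 2.06], [-3.01, 3.01]. Speed limits (rad/s): [2.39, 2.39, 3.01, 3.01, 3.14, 3.14, 3.14].

INTERFACE

Orientations are given as a rotation vector (axis times angle).
In Python, from plant import * gives the robot as it stands. Calls block until the motion is done:
- move_to(position, orientation): joint-space move of the TCP to a pose.
- move_linear(position, attitude=None, vel=0.15, until_force=None): straight line of the TCP; attitude=None keeps the orientation; vel is the mean speed in m/s. With until_force (N) it stops when the force on the tool has changed by that much, and returns True; else False.
- move_j(angles): joint-space move.
- grip(opening): opening from 0.0 (shut) to 1.0 (fully open); the grip force is fixed at half the most; returns when the fingers have stopped.
- pause(seconds).
- inverse_kinematics(position, orientation): joint angles nearest the present ones, or None.
- get_obs(): the state.
- camera(name): name is "scene" or "top" or "wrist"; returns a dict with "frame" (420x560x3 uint8, blue, green, red), "fx", "fy", "cx", "cy" (pixels), "D" ([k1, k2, p1, p2, k3] as OpenCV has them; the pictures are not rectified), "R" (3x3) and "t" (3): a world point X has camera coordinates R X + t. Camera axes: x right, y down, z forward; pixel columns grow to the right and rows downward; lengths in m; the calibration is good to about 2 mm. A picture is of the moment at which its call begins. There is no depth.
A pose or a line that the arm cannot do raises IKError and nothing moves.
- close_job(): hands the job in, once; it reports no verdict.
Trained networks look in the newest picture that a camera, given by its name, has taken for a name from the list of things; names that differ only in an ending like _2 or _b are one class to them, and where a whole thing is asked for, a point or a joint stands for the part that bears it (a point fixed in the world has none). Each returns a list of dicts, best first, with "score" (0 to 1); they miss things now and then, are a little off and sometimes report something else, mostly with a low value. They report only what shows in the picture. A call takes as long as a camera call. They do not tell look-alikes from the thing itself.
- outline_of(camera, target): "region" (420x560 bool, what is visible of it) and "extent" ([left, top, right, bottom] in pixels, round what is visible of it).
- mark_of(camera, target): "centre" ([column, row] in pixels: a listed point, or the origin of a listed thing).
The state is a dict: "time_s": time; "q": joint angles; "qvel": joint speeds; "joint_efforts": joint torques, N m; "eef_pos": TCP position; "eef_rot": TCP orientation; "wrist_force": force on the tool from outside, world axes, zero at the start; "moment": the same for the moment, N m; "opening": opening from 0.0 (shut) to 1.0 (fully open).
Only numpy, scipy, OpenCV 4.12 (cv2) and the standard library are available. Lean on these libraries where they do the work, as an engineer would, in place of code of your own. Each camera call takes 0.05 s, during which the arm holds its last target. There are 200 camera calls.

TASK

Before the bamboo tray is carried off, lay its tall carton of flea drops down: tip it over where it stands with a push of the fingertips high on its printed face, so that it lands lying on the blue pad, printed face up. Then push it along the pad until its top end rests snug against the tray's end rim, with the whole carton still on the pad. Do not pick the carton up, and leave the tin, the bowl and the brush where they are.

Things in the scene. Friction and masses are not known exactly. Their poses are not given: they have to be found in the camera images.
- carton: White carton, 30 mm deep (its x), 85 mm wide (its y), 130 mm tall (its z), 60 to 130 g, centre of mass in the middle; origin at the centre of its underside. The broad printed face (teal bands, orange paw print) looks to its -x, the plain back to its +x, along the pad. It starts standing on the near end of the pad, its axes within 5 degrees of the tray's.
- carton_mid (a point): centre of the carton, 65 mm above its underside. Pushed high on the printed face towards its +x, the carton tips about the lower edge of its back; once its top has gone some 30 mm it falls by itself and lies on the pad, 20 to 70 mm short of the end rim.
- foot_l (a point): corner of the carton at its foot, at its +y edge, middle of the 30 mm depth
- foot_r (a point): corner of the carton at its foot, at its -y edge, middle of the 30 mm depth
- top_l (a point): corner of the carton at its top, at its +y edge, middle of the 30 mm depth
- top_r (a point): corner of the carton at its top, at its -y edge, middle of the 30 mm depth
- tray: Bamboo tray, does not move; origin at the centre of its underside, z up. Inside 300 mm (its x) by 240 mm (its y), walls 10 mm thick, floor 8 mm above the marble, rims 23 mm above the marble (15 mm above the floor) all round. The end rim is the one at its +x end, inner face at x = +150 mm; the carton falls and slides towards it.
- pad (a point): centre of the dark blue non-slip pad let flush into the tray floor: 215 mm along the tray's x (from x = -65 mm to the end rim at x = +150 mm) by 125 mm along its y (from y = -17.5 mm to y = +107.5 mm). Same friction as the floor.
- rim (a point): middle of the pad's width, on the inner face of the end rim at floor level (tray x = +150 mm, y = +45 mm)
- tin: round lidded tin with a green lid, 61 mm across and 48 mm tall, standing loose on the tray beside the pad; origin at the centre of its underside; to be left alone
- bowl: empty white porcelain bowl, 116 mm across and 48 mm tall, loose on the marble beside the tray; origin at the centre of its underside; to be left alone
- brush: yellow plastic pet brush, 182 mm long (its x), 54 mm wide, 30 mm tall, lying pins down on the marble beside the tray; origin near the middle of its length at table level; to be left alone
Mind the look-alikes: they are no part of the job. What is shaped like the carton but purple or yellow is not meant.

How it is judged:
By the outcome, as a careful person would: the job done as asked, in the order asked, and still so for the second after the job is handed in, with the robot touching nothing.
It also fails if it takes over 38 s, if anything falls off the work surface, if the arm or the gripper's body presses on something with over 40 N, if the wrist force passes 120 N, or if a joint passes its speed limit or range.

## Working session

There is one attempt and no reset: what is moved stays moved. The work goes in short steps, each a Python script; the robot and the scene stay as the last script left them, time stands still between calls to the robot, and variables do not carry over. Pictures are saved under pics/ and viewed, about 8 in all and at most 12, crops included, and the job is handed in when it is done.

```bash
mkdir -p pics; ls; cat > h.py <<'E'
from plant import *
import numpy as np, cv2
def cam(n): 
    return camera(n)
def ray(c,px):
    K=np.array([[c['fx'],0,c['cx']],[0,c['fy'],c['cy']],[0,0,1.]])
    u=cv2.undistortPoints(np.array([[px]],float),K,np.array(c['D'],float))[0,0]
    R=np.array(c['R']);t=np.array(c['t'])
    return -R.T@t, R.T@np.array([u[0],u[1],1.])
def onz(c,px,z):
    o,d=ray(c,px); return o+d*(z-o[2])/d[2]
def proj(c,X):
    K=np.array([[c['fx'],0,c['cx']],[0,c['fy'],c['cy']],[0,0,1.]])
    return cv2.projectPoints(np.atleast_2d(X).astype(float),cv2.Rodrigues(np.array(c['R'],float))[0],np.array(c['t'],float),K,np.array(c['D'],float))[0][:,0]
E
python3 - <<'E'
from h import *
ims=[]
for n in ['scene','top']:
    c=cam(n); cv2.imwrite(f'pics/{n}0.png',c['frame'])
    print(n, -np.array(c['R']).T@np.array(c['t']))
    for k in ['carton','carton_mid','foot_l','foot_r','top_l','top_r','tray','pad','rim','tin','bowl','brush']:
        print(k,[(np.round(m['centre'],1).tolist(),round(m['score'],2)) for m in mark_of(n,k)][:4])
    print([(o['extent'],round(o['score'],2)) for o in outline_of(n,'carton')])
print(get_obs()['time_s'],get_obs()['eef_rot'])
E
```

```text
pics
scene [0.98650435 0.48383346 0.56390991]
carton [([283.2, 210.2], 0.89), ([258.2, 335.5], 0.85), ([400.3, 244.8], 0.73), ([386.1, 323.0], 0.65)]
carton_mid [([257.2, 311.4], 0.96), ([282.0, 190.2], 0.93), ([387.4, 298.6], 0.89), ([405.7, 222.7], 0.71)]
foot_l [([417.7, 243.6], 0.98), ([405.1, 334.1], 0.96), ([363.9, 309.7], 0.94), ([287.3, 223.3], 0.81)]
foot_r [([417.7, 243.6], 0.98), ([405.1, 334.1], 0.96), ([363.9, 309.7], 0.94), ([287.3, 223.3], 0.81)]
top_l [([276.2, 150.6], 0.94), ([432.7, 193.1], 0.93), ([392.4, 200.0], 0.88), ([284.1, 288.1], 0.88)]
top_r [([276.2, 150.6], 0.94), ([432.7, 193.1], 0.93), ([392.4, 200.0], 0.88), ([284.1, 288.1], 0.88)]
tray [([262.0, 202.7], 0.59), ([288.9, 170.7], 0.51)]
pad [([253.4, 218.4], 0.56)]
rim [([201.7, 224.6], 0.76)]
tin [([272.1, 179.0], 0.66)]
bowl [([316.6, 265.2], 0.76)]
brush [([246.1, 155.2], 0.93)]
[([272.9, 152.4, 296.2, 227.1], 0.9), ([224.6, 273.9, 286.1, 347.5], 0.61), ([361.2, 255.5, 428.7, 343.5], 0.6), ([375.3, 192.4, 438.4, 253.6], 0.57), ([189.2, 159.3, 350.3, 256.7], 0.31)]
top [0.44737311 0.05612717 0.8212549 
[... 352 characters left out ...]
9, 236.4], 0.9), ([218.5, 136.7], 0.76), ([325.1, 258.7], 0.7)]
top_l [([161.8, 341.9], 0.91), ([188.9, 294.0], 0.88), ([207.0, 107.2], 0.81), ([286.5, 231.0], 0.74)]
top_r [([161.8, 341.9], 0.91), ([188.9, 294.0], 0.88), ([207.0, 107.2], 0.81), ([286.5, 231.0], 0.74)]
tray [([333.1, 243.7], 0.73)]
pad [([319.9, 217.2], 0.94)]
rim [([336.7, 169.7], 0.91)]
tin [([359.5, 269.3], 0.68)]
bowl [([235.5, 232.3], 0.65), ([337.1, 250.9], 0.37)]
brush [([434.7, 285.7], 0.95), ([307.5, 248.2], 0.7)]
[([98.8, 205.8, 169.0, 243.6], 0.88), ([171.7, 105.5, 224.6, 165.8], 0.66), ([285.2, 218.1, 338.9, 264.7], 0.65), ([199.8, 199.4, 256.6, 251.5], 0.43)]
1.4 [-6.34522896e-01 -3.07677636e+00  1.19322520e-04]
```

View pics/scene0.png

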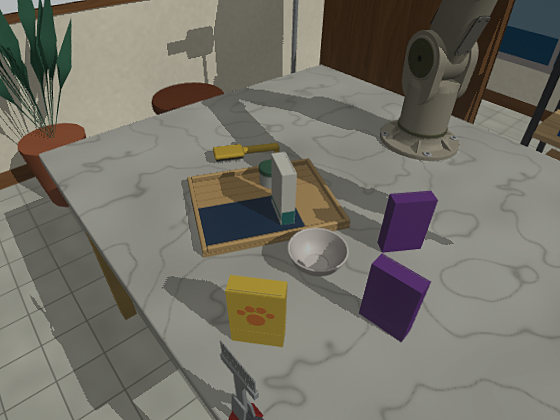

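View pics/top0.png

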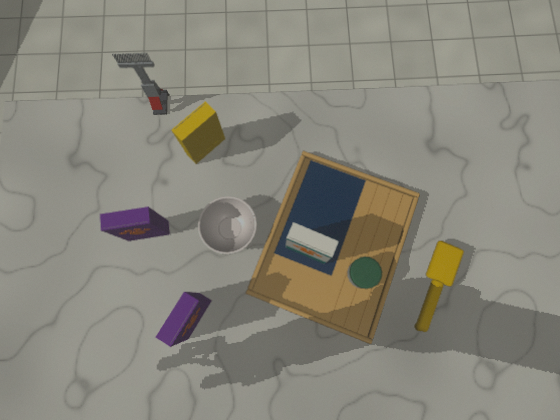

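The scene shows the white carton at scene (283,190) and top (308,246), standing on the blue pad with its teal print towards the lower left. Its look-alikes in the top view are yellow at (200,136) and purple at (137,225) and (187,316). The tin is at (365,272), the bowl at (228,225) and the brush at (437,285). I choose the white carton in the tray, and next I'll fit the poses and check them in a crop.

```bash
cat > fit.py <<'E'
from h import *
from scipy.optimize import least_squares
def T(p,X): # p x,y,yaw
    c,s=np.cos(p[2]),np.sin(p[2]); X=np.atleast_2d(X).astype(float)
    return np.c_[p[0]+c*X[:,0]-s*X[:,1], p[1]+s*X[:,0]+c*X[:,1], X[:,2]]
E
python3 - <<'E'
from fit import *
c=cam('top')
pad=onz(c,[319.9,217.2],.008);rim=onz(c,[336.7,169.7],.008);print(pad,rim,np.linalg.norm(pad-rim))
corn=np.array([[305,153],[418,193],[371,341],[248,291]],float)
X=np.array([[.16,.13,.023],[.16,-.13,.023],[-.16,-.13,.023],[-.16,.13,.023]])
yaw=np.arctan2(*(rim-pad)[[1,0]])
p0=[*(pad[:2]),yaw]
r=least_squares(lambda p:(proj(c,T(p,X))-corn).ravel(),p0);print('tray',r.x,r.fun.round(1))
tr=r.x
print('pad,rim fit',T(tr,[[.0425,.045,.008],[.15,.045,.008]]))
# carton top-corner pixel guesses
im=c['frame']
for k,z,px in [('tin',.008,None),('bowl',0,None),('brush',0,None)]:
    m=mark_of('top',k); print(k,onz(c,m[0]['centre'],z))
for k,z in [('carton_mid',.073)]:
    print(k,[onz(c,m['centre'],z).round(3) for m in mark_of('top',k)])
x0,y0,s=230,140,4
crop=cv2.resize(im[y0:y0+210,x0:x0+200],None,fx=s,fy=s,interpolation=cv2.INTER_CUBIC)[:,:]
cr2=cv2.resize(im[205:280,270:370],None,fx=8,fy=8,interpolation=cv2.INTER_CUBIC)
cv2.imwrite('pics/crop1.png',cr2)
E
```

```text
[ 0.60838364 -0.03437966  0.008     ] [ 0.71027542 -0.07685788  0.008     ] 0.11039172796163368
tray [ 0.55580349 -0.0612251  -0.41469911] [-1.8 -4.1  3.  -1.   1.1  2.6 -2.4  1.4]
pad,rim fit [[ 0.61283225 -0.03716328  0.008     ]
 [ 0.71122029 -0.0804766   0.008     ]]
tin [ 0.49300246 -0.10683794  0.008     ]
bowl [0.58220147 0.14897393 0.        ]
brush [ 0.45912431 -0.25683684  0.        ]
carton_mid [array([0.593, 0.323, 0.073]), array([ 0.541, -0.   ,  0.073]), array([0.783, 0.201, 0.073]), array([ 0.52 , -0.034,  0.073])]
```

View pics/crop1.png

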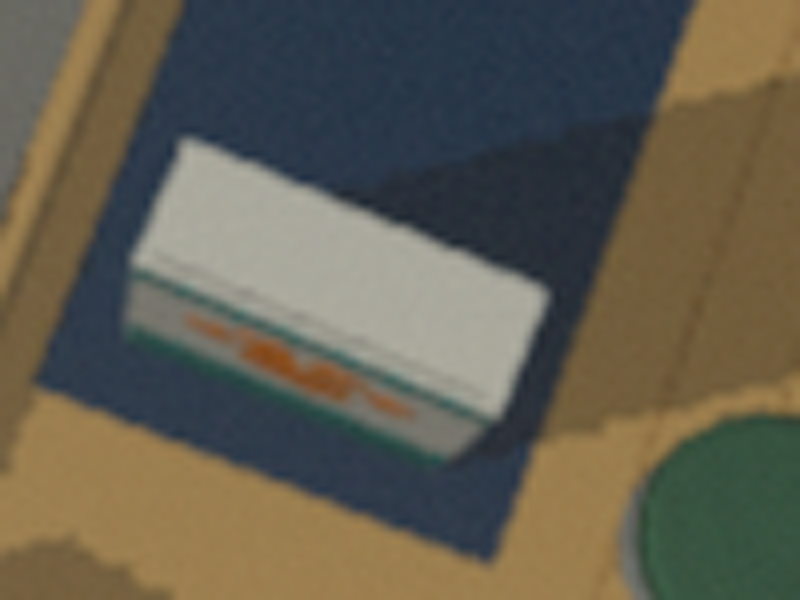

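The crop confirms the white carton: orange paw and teal bands on the -x face, top corners in the crop at (183,137), (550,292), (495,418) and (130,262). The pad's near corners are at (38,383) and (493,562), and there are small gaps to its side edges.

```bash
python3 - <<'E'
from fit import *
c=cam('top'); im=c['frame']; f=lambda a:np.array(a,float)/8+[270,205]
b=im.astype(int); m=((b[...,0]-b[...,2])>15)&(b.sum(2)<260); m[:,:240]=0;m[:,390:]=0;m[300:]=0
m=cv2.morphologyEx(m.astype(np.uint8),cv2.MORPH_OPEN,np.ones((3,3)))
n,l,st,_=cv2.connectedComponentsWithStats(m); k=1+st[1:,4].argmax()
cnt=max(cv2.findContours((l==k).astype(np.uint8),0,1)[0],key=len)
ap=cv2.approxPolyDP(cv2.convexHull(cnt),4,True)[:,0]; print(ap.tolist())
near=f([[38,383],[493,562]])
far=np.array(sorted(ap.tolist(),key=lambda q:q[1])[:2],float); far=far[far[:,0].argsort()]
print(near,far)
P=np.array([[-.065,.1075,.008],[-.065,-.0175,.008],[.15,.1075,.008],[.15,-.0175,.008]])
q=np.r_[near,far]
r=least_squares(lambda p:(proj(c,T(p,P))-q).ravel(),[.556,-.061,-.415]);tr=r.x;print('tray',tr,r.fun.round(1))
C=np.array([[.015,.0425,.138],[.015,-.0425,.138],[-.015,-.0425,.138],[-.015,.0425,.138],[-.015,.0425,.008],[-.015,-.0425,.008]])
q=f([[183,137],[550,292],[495,418],[130,262],[125,332],[440,463]])
r=least_squares(lambda p:(proj(c,T(p,C))-q).ravel(),[.53,-.02,-.415]);ca=r.x;print('carton',ca,r.fun.round(1))
d=ca[:2]-tr[:2];cc,s=np.cos(tr[2]),np.sin(tr[2])
print('carton in tray',[cc*d[0]+s*d[1],-s*d[0]+cc*d[1]],np.degrees(ca[2]-tr[2]))
t=onz(c,mark_of('top','tin')[0]['centre'],.008)[:2]-tr[:2];print('tin in tray',cc*t[0]+s*t[1],-s*t[0]+cc*t[1])
s2=camera('scene'); 
# cross-check scene
v=s2['frame'].copy()
for im_,cm,nm in[(v,s2,'s'),(im.copy(),c,'t')]:
    for X,p,col in[(P[[0,1,3,2]],tr,(0,255,255)),(C[:4],ca,(0,0,255))]:
        cv2.polylines(im_,[proj(cm,T(p,X)).round().astype(int)],True,col,1)
    if nm=='s': A=im_[130:270,170:360]
    else: B=im_[140:350,230:430]
A=cv2.resize(A,(400,295));B=cv2.resize(B,(400,420));o=np.zeros((420,800,3),np.uint8);o[:295,:400]=A;o[:,400:]=B
cv2.imwrite('pics/ov.png',o); np.save('tr.npy',tr);np.save('ca.npy',ca)
E
```

```text
[[310, 162], [363, 180], [331, 273], [276, 253]]
[[274.75  252.875]
 [331.625 275.25 ]] [[310. 162.]
 [363. 180.]]
tray [ 0.55397852 -0.05983992 -0.40013712] [-1.   1.1  0.2  0.6 -0.9 -1.7  1.6 -0.2]
carton [ 0.54431312 -0.00474323 -0.44588965] [ 0.3 -0.2 -0.1 -0.5  0.4 -0.2  0.3 -0.1 -0.2  0.6 -0.9  0.6]
carton in tray [np.float64(-0.030364533289141182), np.float64(0.04697936399479816)] -2.621426627291651
tin in tray -0.03519559713459571 -0.067871330317683
```

View pics/ov.png

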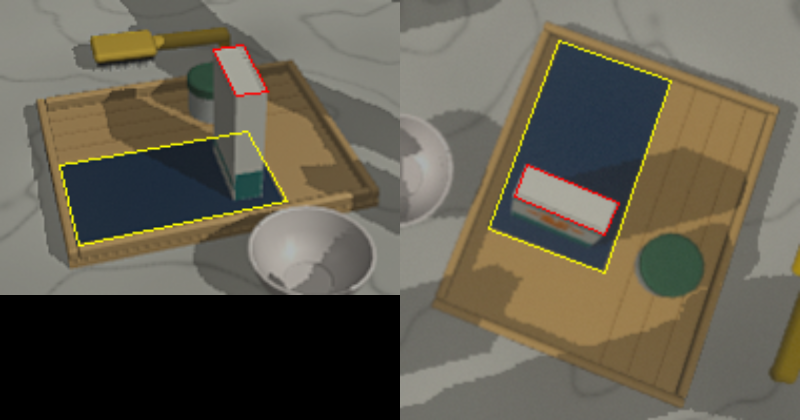

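The fits agree in both views. In tray coordinates the carton is at (-30, +47) mm, yaw -2.6°, and the tin is at (-35, -68) mm, which matches the sizes given. Next I'll tip it with the fingers half open and straddling its width.

```bash
cat >> fit.py <<'E'
from scipy.spatial.transform import Rotation as Rn
def rots(yaw):
    out=[]
    for s in (1,-1):
        y=s*np.array([-np.sin(yaw),np.cos(yaw),0]);z=np.array([0,0,-1.]);x=np.cross(y,z)
        out.append(Rn.from_matrix(np.c_[x,y,z]).as_rotvec())
    return out
def best(pos,yaw):
    q=np.array(get_obs()['q']);c=[]
    for r in rots(yaw):
        j=inverse_kinematics(list(pos),list(r))
        if j is not None:c.append((np.abs(np.array(j)-q).max(),r,j))
    return min(c,key=lambda a:a[0])
E
python3 - <<'E'
from fit import *
ca=np.load('ca.npy')
W=lambda x,z:T(ca,[[x,0,z]])[0].tolist()
print(get_obs()['time_s'])
a=W(-.06,.22);d,r,j=best(a,ca[2]);print(d,np.round(j,2))
move_to(a,list(r)); grip(.45)
move_linear(W(-.06,.120),vel=.2)
c=cam('top');cv2.imwrite('pics/pre.png',cv2.resize(c['frame'][130:350,220:450],None,fx=2.5,fy=2.5))
print(get_obs()['time_s'],get_obs()['eef_pos'])
E
```

```text
1.8
1.1200536115152437 [-0.64  0.1   0.58  1.77 -0.06  1.29  1.07]
5.1917 [0.49118926 0.0210998  0.12136275]
```

View pics/pre.png

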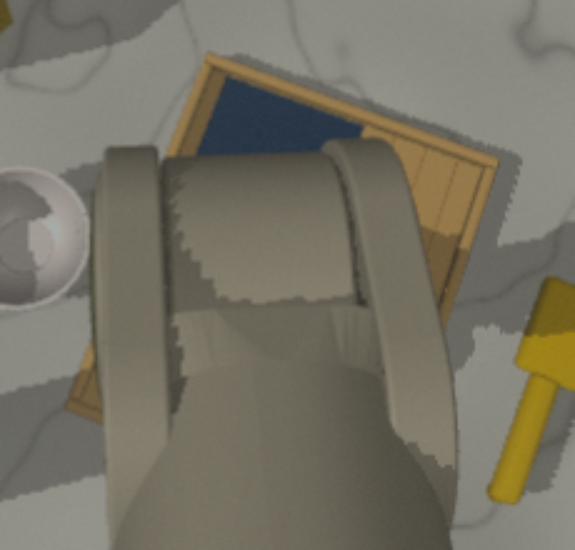

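The arm hides the carton in the top view, so I'll push now and check with the scene camera.

```bash
python3 - <<'E'
from fit import *
ca=np.load('ca.npy')
W=lambda x,z:T(ca,[[x,0,z]])[0].tolist()
move_linear(W(.016,.120),vel=.06)
c=cam('scene');A=cv2.resize(c['frame'][130:270,170:360],None,fx=2.1,fy=2.1)
move_linear(W(-.02,.20),vel=.25)
c=cam('scene');B=cv2.resize(c['frame'][130:270,170:360],None,fx=2.1,fy=2.1)
cv2.imwrite('pics/tip.png',np.hstack([A,B]))
print(get_obs()['time_s'],np.linalg.norm(get_obs()['wrist_force']))
E
```

```text
7.2083 1.0750329443071487
```

View pics/tip.png

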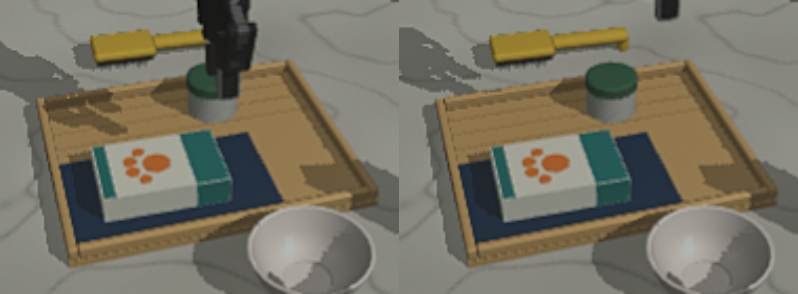

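The carton lies on the pad with its printed face up and its top end towards the rim (left). Its top-face corners in scene pixels are (213,200), (270,193), (280,216) and (220,225). I'll fit that, then go down behind the foot and push along the tray's x.

```bash
python3 - <<'E'
from fit import *
tr=np.load('tr.npy'); c=cam('scene')
q=np.array([[91,148],[210,132],[231,181],[104,199]])/2.1+[170,130]
L=np.array([[.065,-.0425,.038],[-.065,-.0425,.038],[-.065,.0425,.038],[.065,.0425,.038]])
r=least_squares(lambda p:(proj(c,T(p,L))-q).ravel(),[*T(tr,[[.05,.045,0]])[0][:2],tr[2]])
d=r.x[:2]-tr[:2];cc,s=np.cos(tr[2]),np.sin(tr[2])
x,y=cc*d[0]+s*d[1],-s*d[0]+cc*d[1];print('lying in tray',x,y,np.degrees(r.x[2]-tr[2]),r.fun.round(1))
foot=x-.065; assert -.03<foot<.01 and .03<y<.06
W=lambda xx,z:T(tr,[[xx,y,z]])[0].tolist()
a=W(foot-.045,.10);_,rv,j=best(a,tr[2])
move_linear(a,attitude=list(rv),vel=.15)
print(move_linear(W(foot-.045,.014),vel=.1,until_force=8))
print(move_linear(W(-.004,.014),vel=.06,until_force=6))
o=get_obs();print(o['time_s'],o['eef_pos'],o['wrist_force'],W(-.004,.014))
c=cam('scene');A=cv2.resize(c['frame'][130:270,170:360],None,fx=4,fy=4);cv2.imwrite('pics/push.png',A)
E
```

```text
lying in tray 0.05269660889048264 0.04861265404556592 -3.187100377792053 [ 0.  -0.   0.7 -0.9  0.3 -0.4 -0.9  1. ]
False
False
10.125 [ 0.56895027 -0.01339631  0.01388485] [-0.61543169 -0.09393362  0.11919306] [0.5692312916397301, -0.01350911948263056, 0.014]
```

View pics/push.png

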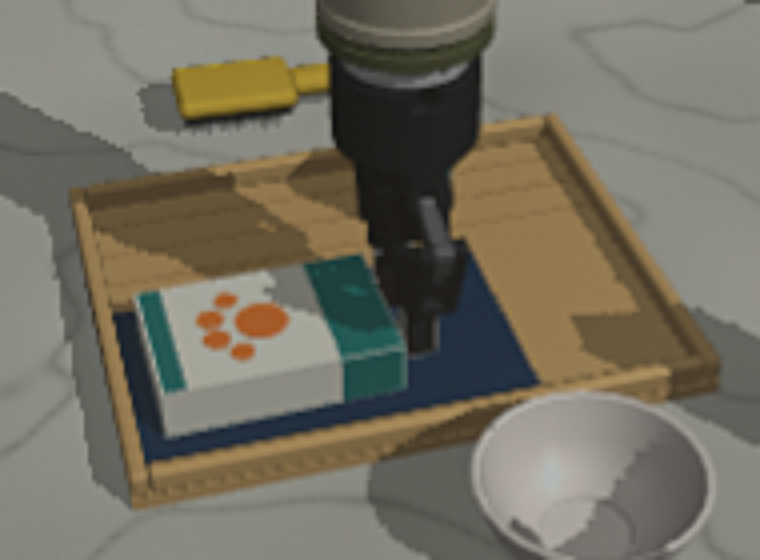

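The carton is sliding ahead of both fingers, with a gap of about 15 mm to the rim. I'll push on slowly until the force rises at the rim.

```bash
python3 - <<'E'
from fit import *
tr=np.load('tr.npy');y=.0486
W=lambda xx,z:T(tr,[[xx,y,z]])[0].tolist()
print(move_linear(W(.024,.014),vel=.025,until_force=5))
pause(.2);o=get_obs();d=o['eef_pos'][:2]-tr[:2];print(o['time_s'],'tcp tray x',np.cos(tr[2])*d[0]+np.sin(tr[2])*d[1],o['wrist_force'])
x=np.cos(tr[2])*d[0]+np.sin(tr[2])*d[1]
move_linear(W(x-.04,.014),vel=.1); move_linear(W(x-.06,.20),vel=.25)
home=[-1.227,.383,.016,1.37,-.006,1.388,-.046]; move_j(home)
print(get_obs()['time_s'])
c=cam('scene');A=cv2.resize(c['frame'][140:270,170:330],(400,325),interpolation=cv2.INTER_CUBIC)
c=cam('top');B=cv2.resize(c['frame'][140:300,270:430],(400,400),interpolation=cv2.INTER_CUBIC)
o=np.zeros((400,800,3),np.uint8);o[:325,:400]=A;o[:,400:]=B
cv2.imwrite('pics/fin.png',o)
for k,z in [('tin',.008),('bowl',0),('brush',0)]:
    print(k,onz(c,mark_of('top',k)[0]['centre'],z))
E
```

```text
True
11.025 tcp tray x 0.008493974163299872 [-0.36379675 -1.6531381   0.20404837]
14.7417
tin [ 0.49294956 -0.10320141  0.008     ]
bowl [0.58702699 0.14848433 0.        ]
brush [ 0.45832457 -0.25191315  0.        ]
```

View pics/fin.png

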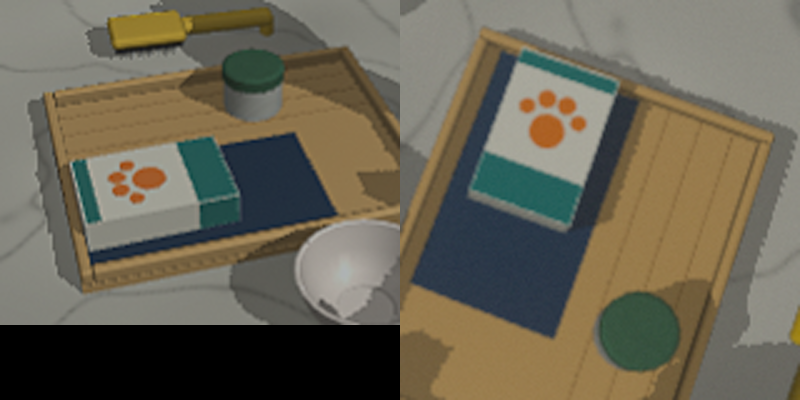

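The carton lies printed side up with its top end at the rim, inside the pad. I'll zoom in on the rim line to check for a wedge gap, and compare the bystanders pixel by pixel with the start.

```bash
python3 - <<'E'
from fit import *
c=cam('top');im=c['frame'];s=cam('scene')['frame']
A=cv2.resize(im[150:200,300:375],(600,400),interpolation=cv2.INTER_CUBIC)
B=cv2.resize(s[185:250,190:280],(277,200),interpolation=cv2.INTER_CUBIC)
o=np.zeros((600,600,3),np.uint8);o[:400]=A;o[400:,:277]=B;cv2.imwrite('pics/rimz.png',o)
t0=cv2.imread('pics/top0.png');d=np.abs(im.astype(int)-t0).max(2)
for n,(a,b,x,y) in dict(tin=(345,252,385,292),bowl=(195,195,262,255),brush=(410,235,468,335)).items():
    print(n,'changed px',(d[b:y,a:x]>40).sum())
E
```

```text
tin changed px 1
bowl changed px 0
brush changed px 0
```

View pics/rimz.png

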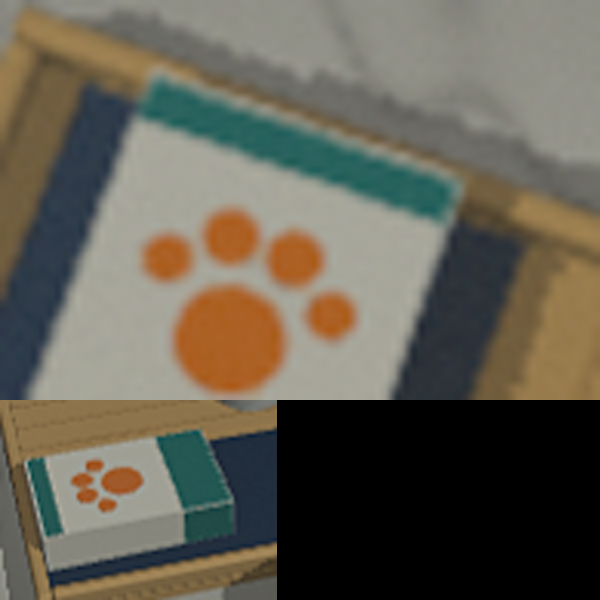

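The bystanders have not moved. The carton's edge is within about 1° of the rim, and the force had relaxed after a light 5 N stop. I have time to spare, so I'll give one firmer nudge with shut fingers at the middle of the foot end, letting the rim square it up.

```bash
cat > pose.py <<'E'
from fit import *
def lying(c,tr):
    b=c['frame'].astype(int)  # teal bands + white face, fit projected box silhouette by IoU
    o=[r for r in outline_of('top','carton') if 300<np.mean(r['extent'][::2])<380 and r['score']>.3]
    reg=np.array(o[0]['region']); 
    L=np.array([[x,y,z] for x in(.065,-.065) for y in(.0425,-.0425) for z in(.008,.038)])
    def cost(p):
        m=np.zeros((1680,2240),np.uint8);h=cv2.convexHull((proj(c,T(p,L))*4).astype(np.float32)).round().astype(int)
        cv2.fillConvexPoly(m,h,1);m=cv2.resize(m*255,(560,420),interpolation=cv2.INTER_AREA)/255.
        return np.abs(m-reg).sum()
    from scipy.optimize import minimize
    p0=[*T(tr,[[.085,.047,0]])[0][:2],tr[2]]
    r=minimize(cost,p0,method='Nelder-Mead',options=dict(initial_simplex=np.array(p0)+np.array([[0,0,0],[.006,0,0],[0,.006,0],[0,0,.05]])))
    d=r.x[:2]-tr[:2];cc,s=np.cos(tr[2]),np.sin(tr[2])
    return cc*d[0]+s*d[1],-s*d[0]+cc*d[1],np.degrees(r.x[2]-tr[2]),r.fun
E
python3 - <<'E'
from pose import *
tr=np.load('tr.npy');c=cam('top');p=lying(c,tr);print('before',p)
y=p[1]; assert .035<y<.06
W=lambda xx,z:T(tr,[[xx,y,z]])[0].tolist()
a=W(-.04,.10);_,rv,j=best(a,tr[2]);grip(0)
move_to(a,list(rv)); move_linear(W(-.04,.018),vel=.15,until_force=8)
print(move_linear(W(.026,.018),vel=.04,until_force=12))
o=get_obs();d=o['eef_pos'][:2]-tr[:2];x=np.cos(tr[2])*d[0]+np.sin(tr[2])*d[1];print(o['time_s'],'tcp x',x,o['wrist_force'])
move_linear(W(x-.04,.018),vel=.12); move_linear(W(x-.06,.20),vel=.25)
move_j([-1.227,.383,.016,1.37,-.006,1.388,-.046])
c=cam('top');print('after',lying(c,tr),get_obs()['time_s'])
im=c['frame'];s=cam('scene')['frame']
t0=cv2.imread('pics/top0.png');d=np.abs(im.astype(int)-t0).max(2)
for n,(a,b,x,y) in dict(tin=(345,252,385,292),bowl=(195,195,262,255),brush=(410,235,468,335)).items():
    print(n,'changed px',(d[b:y,a:x]>40).sum())
A=cv2.resize(im[150:240,290:390],(440,396),interpolation=cv2.INTER_CUBIC)
B=cv2.resize(s[185:265,185:275],(360,320),interpolation=cv2.INTER_CUBIC)
o=np.zeros((396,800,3),np.uint8);o[:,:440]=A;o[:320,440:]=B;cv2.imwrite('pics/end.png',o)
E
```

```text
before (np.float64(0.08641701904496492), np.float64(0.045202478963584314), np.float64(-0.1943140459770596), np.float64(65.65098039215685))
True
19.8417 tcp x 0.009020034392995317 [-0.13819449  0.70645935 -0.32174302]
after (np.float64(0.08556818458445273), np.float64(0.04571836626205707), np.float64(0.48428895011845324), np.float64(84.50980392156862)) 23.5833
tin changed px 2
bowl changed px 0
brush changed px 2
```

View pics/end.png

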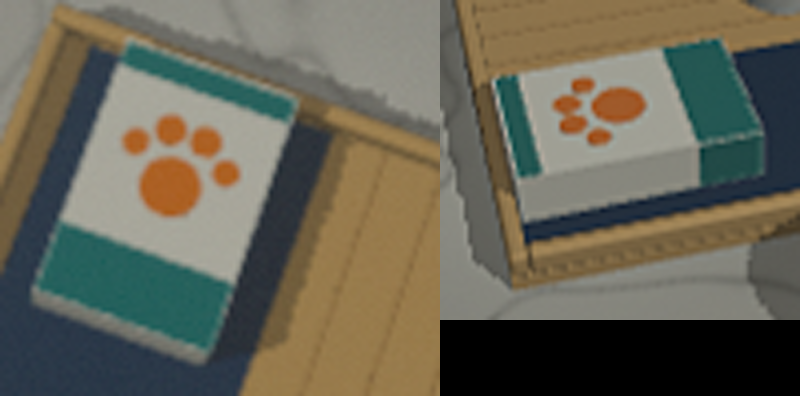

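The second push stopped on force with the TCP at tray x = 9.0 mm, exactly where a 130 mm carton against the rim would put it. The carton is squared to within 0.5°, printed face up, with about 20 mm of pad on each side.

```bash
python3 -c "
from plant import *
close_job();print(get_obs()['time_s'])"
```

```text
the job is handed in; nothing more can be done
the job is handed in; nothing more can be done
```

The carton now lies printed face up on the blue pad, with its top end against the tray's end rim, and the job is handed in.

- **How it was done:** I tipped the white carton with half-open fingertips about 110 mm above the tray floor. I then pushed it along the pad with two fingers and pressed it once more, with the fingers shut, at the middle of its foot end.
- **Snug fit:** The last push stopped on its 12 N trigger with the fingertips at tray x = 9.0 mm, where they should be if the carton is touching the rim. The top view puts the carton's centre at tray x ≈ 85.6 mm (85 expected) and y ≈ 45.7 mm, turned about 0.5°, with roughly 20 mm of pad to spare on each side.
- **Other things:** The tin, bowl and brush showed 0 to 2 changed pixels against the first top picture, so they have not moved. The robot ended at its start pose, clear of everything, at 23.6 s.
- **Disagreements:** The network's position marks for the tin, bowl and brush shifted by 4 to 5 mm between looks; I put that down to network noise. The carton's raised top face hides the rim's inner edge in the pictures, so the contact rests on the push force and the measured positions, not on seeing it directly.

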